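# Dock a detector head under the raised breadboard

## Robot

A 6-joint arm with a two-finger parallel gripper is mounted at the origin on the work surface. World frame = base frame: x ahead of the robot, y to its left, z up, the work surface at z = 0. Lengths are in m, angles in rad, forces in N, time in s.
With the tool pointing down it reaches from about 0.35 to 0.775 m from the base axis. Payload 5.5 kg.
Tool frame: the origin (TCP) lies between the finger pads; the fingertips stand 19 mm ahead of it and the grasp point (between the pads) is the TCP (env.tcp_to_tips is the distance from the TCP to the fingertips, in m); z points along the fingers, y is the direction in which the jaws open and shut (so a half turn about z gives the same grasp; the last joint's range is limited). The gripper opens to 85 mm and grips with 20 to 120 N. Pads are 22 mm wide; open, the fingers measure 114 mm over their backs; the gripper's body (76 mm by 85 mm) begins 54 mm behind the grasp point. The pads swing forward as they close: fully open they stand 13 mm farther back than shut.
Start: joints at [-1.402, 0.313, 0.046, 1.304, 0, 1.431], TCP at [0.175, -0.548, 0.25] pointing down, gripper open.
Joint ranges: [-2.76, 2.76], [-0.86, 1.69], [-1.03, 1.26], [-2.2, 2.34], [-1.47, 1.5], [-3.14, 3.14]. Speed limits (rad/s): [2.57, 2.57, 3.14, 3.14, 3.14, 3.14].

## Interface

Orientations are given as a unit quaternion [w, x, y, z].
In Python, from workcell import env, eyes, job gives the robot as it stands. The module is installed in compiled form; this text tells all that it offers.
- The arm moves only by the tool move_arm, never from a script. Its argument "commands" is a list of rows, each a list of 3 entries, a list of its own where there are three numbers: the shift along the world's x, y, z as a fraction of full scale, then the turn, a rotation vector about the world's x, y, z as a fraction of full scale, then the gripper command: -1 is shut, 1 is fully open, values between are in proportion. In form: [[[x, y, z], [wx, wy, wz], gripper], ...]. A call has 1 to 5 rows; each row shifts and turns the commanded pose from where the row before left it; what a row does not reach is not made up. Full scale, the value 1, is 0.04 m for a shift and 8 degrees for a turn. A row lasts 1/10 s, in which the tool goes at most 50 mm and 8.59 degrees, less where a joint would pass 70% of its speed; a pose out of reach is approached as far as the arm can. A call with a number of a shift or a turn outside -1 to 1 is refused whole. A call with a gripper value outside its range is refused whole. The fingers move at their own pace and stop on an object; "newtons" is the grip in N (left out, the last holds). Time passes only in rows, so rows that do not move let the fingers close. It gives the time, the measured TCP pose, the force and the opening at its end, in the units of the state.
- env.get_state(): the state, without advancing time (a new reading comes with each control period).
- eyes.read_camera(name): name is "scene" or "side" or "wrist"; returns a dict with "frame" (480x640x3 uint8, red, green, blue), "mtx" (3x3 intrinsics, pixels), "camera_from_world" (4x4, takes a point from world to camera coordinates); the wrist camera has in their place "mount" (4x4, takes a point from camera to tool coordinates, whose origin is the TCP and whose axes are the flange's). Camera axes: x right, y down, z forward; pixel columns grow to the right and rows downward; lengths in m; the calibration is good to about 2 mm. A picture is of the moment at which its call begins: read the wrist's pose just before it. There is no depth.
- job.hand_in(): hands the job in, once; it reports no verdict.
The state is a dict: "clock": time; "joint_pos": joint angles; "qvel": joint speeds; "tau": joint torques, N m; "tcp_pos": TCP position; "orientation": TCP orientation; "wrist_force": force on the tool from outside, world axes, zero at the start; "ft_torque": the same for the moment, N m; "finger_gap": finger opening in m.
Only numpy, scipy, OpenCV 4.12 (cv2) and the standard library are available. Lean on these libraries where they do the work, as an engineer would, in place of code of your own. Each camera call takes 0.05 s, during which the arm holds its last target.

## Task

Slide the low detector head, nose first and flat on the table, under the raised breadboard bridge and into its dock, and press it home by feel until the dock's spring catch holds it there, then let go. Press gently: stop once it has caught, so that the sprung contact pad behind it is not crushed. The head must not touch the bridge, and everything else stays where it is.

Things in the scene. Friction and masses are not known exactly. Their poses are not given: they have to be found in the camera images.
- handle (a point): handle of the loose low detector head (0.4 to 0.65 kg): upright aluminium block 24 (x) x 18 (y) mm at the sled's tail, from 18 to 64 mm above the sled's underside; this point is on its axis, 42 mm above the underside. x points to the nose, y left, z up. Nose tip 152 mm ahead, tail end 18 mm behind
- puck (a point): top centre of the head's round black puck, 62 mm across, 40 mm above the underside, 75 mm ahead of the handle; axes as the handle's. The head's sled is a dark flat slippery plate 170 x 70 x 18 mm; nose 52 mm wide, widening to 70 mm within 13 mm, a notch in each flank behind that for the catch; on the nose a black connector block, 38 mm high, that meets the pad
- bridge: the bridge: fixed aluminium deck 160 (x) x 250 (y) x 12 mm, underside 48 mm and top 60 mm above the table, on two side walls whose inner faces are at y = -106 and +106 mm. Origin on the table below the deck's centre; x points from the open front (robot side, edge at x = -80 mm) to the rear, z up
- mouth (a point): nominal mouth of the dock: on the table, on the bridge's centre line, 86 mm before its origin; axes as the bridge's. The true dock lies up to 22 mm nearer or farther (set by hand, not measured). Two aluminium guide rails 22 mm high, 73 mm apart (1.5 mm free on each side of the head), flared at the mouth, lead the head in
- home (a point): nominal place of the handle point when the head is caught: 144 mm before the bridge's origin, y = 0, height 42 mm; true one up to 22 mm nearer or farther. 10 to 16 mm before it two side rollers spread at 2 to 5 N in all; at home they snap into the notches. Catching takes a push of 10 to 13 N (1 to 4 N of it sliding friction)
- pad (a joint): travel of the rubber contact pad at the dock's rear, m, along the bridge's +x: 0 free, 0.003 when the head is caught, damaged beyond 0.0055. Spring 3 N per mm, so about 18 N of push damages it; a slow push stopped at 14 to 15 N has caught and is safe. Let go before it catches, the spring pushes the head back
- mirror_mount: mirror mount: 44 mm square black plate on a short post, round base 60 mm across, 93 mm high overall, on the table beside the bridge's front, left side (+y); bystander, origin at the centre of its underside
- beam_block: beam block: upright black plate 8 x 50 x 60 mm on a 50 mm square foot, 68 mm high, on the table beside the bridge's front, right side (-y); bystander, origin at the centre of its underside
- screw_jar: small clear screw jar, 44 mm across, 50 mm high, on the table left of the bridge; bystander, origin at the centre of its underside
- post_holder: dark hollow post holder, 28 mm across, 50 mm high, on the table right of the bridge; bystander, origin at the centre of its underside
- lens_mount: low lens mount, round base 44 mm across, 68 mm high, standing on the middle of the bridge's deck; bystander, origin at the centre of its underside
- wavemeter: small grey instrument box 60 x 45 x 30 mm on the middle of the bridge's deck; bystander, origin at the centre of its underside
- hex_driver: driver, 150 mm long, lying on the table far to the left, in front of the equipment; bystander, origin at the centre of its underside (handle end towards -x)
Mind the look-alikes: they are no part of the job. What is shaped like the part that bears handle but blue or turquoise is not meant.

How it is judged:
By the outcome, as a careful person would: the job done as asked, in the order asked, and still so for the second after the job is handed in, with the robot touching nothing.
It also fails if it takes over 64 s, if anything falls off the work surface, if the arm or the gripper's body presses on something with over 40 N, if the wrist force passes 120 N, or if a joint passes its speed limit or range.

## Working session

There is one attempt and no reset: what is moved stays moved. The work goes in short steps, Python scripts to look and compute and a tool call to move; the robot and the scene stay as the last step left them, time stands still between calls to the robot, and variables do not carry over. Pictures are saved under pics/ and viewed, and the job is handed in when it is done.

Besides the shell and the picture viewer there is one more tool, called after ">>>" as name(argument=value, ...), one argument or row to a line, values as JSON. move_arm: Moves the arm, as the interface text tells. Its arguments: {"type":"object","properties":{"commands":{"type":"array","items":{"type":"array"}},"newtons":{"type":"number"}},"required":["commands"]}

```bash
mkdir -p pics; cat > h.py <<'E'
import numpy as np, cv2
from workcell import env, eyes, job
def snap(n,f):
    s=env.get_state(); r=eyes.read_camera(n); cv2.imwrite('pics/'+f,r['frame'][:,:,::-1])
    np.savez('pics/'+f+'.npz',frame=r['frame'],mtx=r['mtx'],ext=r.get('camera_from_world',r.get('mount')),p=s['tcp_pos'],q=s['orientation'])
    return r
def ray(d,u,v,z):
    K=d['mtx'];E=d['ext']
    c=np.linalg.inv(E);o=c[:3,3];r=c[:3,:3]@np.linalg.inv(K)@np.array([u,v,1.])
    return o+r*(z-o[2])/r[2]
def proj(d,p):
    x=d['ext']@np.append(p,1);y=d['mtx']@x[:3];return y[:2]/y[2]
E
python3 - <<'E'
from h import *
for n in('scene','side','wrist'): r=snap(n,n+'0.png')
print(env.get_state())
for n in('scene','side'):
    d=np.load('pics/%s0.png.npz'%n);print(n,np.linalg.inv(d['ext'])[:3].round(3).tolist())
E
```

```text
{'clock': 0.15, 'joint_pos': array([-1.40162319e+00,  3.13868314e-01,  4.52215494e-02,  1.30355002e+00,
        2.15445328e-05,  1.43116950e+00]), 'qvel': array([ 4.03067959e-04, -2.72205551e-03,  1.19126305e-03, -4.32884862e-05,
        6.44242720e-04, -6.10813772e-04]), 'tau': array([ 2.23248258e-03, -4.81064916e+01,  2.98816270e+01,  1.39086394e-02,
       -6.14142618e-05,  1.72400667e-05]), 'tcp_pos': array([ 0.17467517, -0.54746663,  0.24958315]), 'orientation': array([-7.00309696e-04,  9.88103742e-01,  1.53787203e-01,  4.26902035e-07]), 'wrist_force': array([0.46602334, 0.00254783, 0.29894842]), 'ft_torque': array([-0.0218455 , -0.00424582, -0.014011  ]), 'finger_gap': 0.08517062291006483}
scene [[0.756, 0.437, -0.487, 1.197], [0.654, -0.484, 0.582, -0.635], [0.018, -0.759, -0.651, 0.875]]
side [[-0.751, -0.423, 0.506, 0.047], [-0.66, 0.468, -0.588, 0.696], [0.012, -0.776, -0.631, 0.753]]
```

View pics/scene0.png

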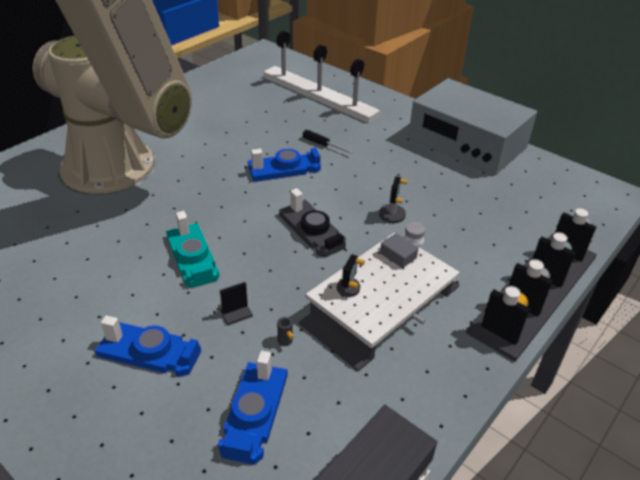

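View pics/side0.png

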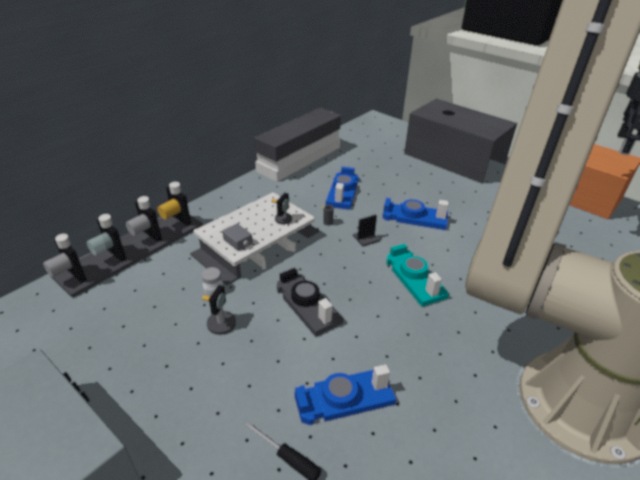

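View pics/wrist0.png

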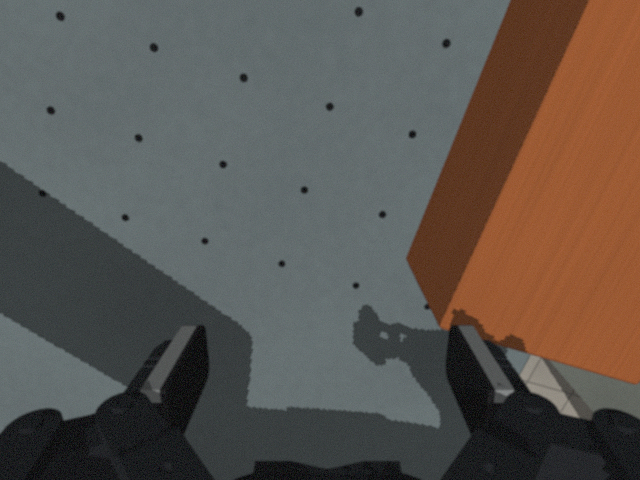

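The scene view shows the dark head around (312,225) with its pale handle at (296,200), and the white bridge deck around (383,285). In the side view the head is around (308,300) with its handle at (326,312), and the deck is around (255,230). I'll enlarge both to pick out features.

```bash
python3 - <<'E'
from h import *
for n,(x,y) in (('scene',(260,170)),('side',(180,160))):
    im=cv2.imread(f'pics/{n}0.png')[y:y+190,x:x+210]
    cv2.imwrite(f'pics/{n}0z.png',cv2.resize(im,None,fx=3.1,fy=3.1,interpolation=cv2.INTER_CUBIC))
# deck mask
for n,zz in(('scene',.06),('side',.06)):
    d=np.load(f'pics/{n}0.png.npz');f=d['frame'];h=cv2.cvtColor(f,cv2.COLOR_RGB2HSV)
    m=((h[...,2]>165)&(h[...,1]<40)).astype(np.uint8)
    m=cv2.morphologyEx(m,cv2.MORPH_CLOSE,np.ones((5,5)))
    c,_=cv2.findContours(m,0,2)
    for k in c:
        if cv2.contourArea(k)>40: 
            r=cv2.boundingRect(k);print(n,r,cv2.contourArea(k))
            if cv2.contourArea(k)>3000:
                a=cv2.approxPolyDP(cv2.convexHull(k),6,True)[:,0]
                for u,v in a: print(u,v,ray(d,u,v,zz).round(3))
E
```

```text
scene (258, 350, 13, 14) 114.0
scene (101, 315, 17, 11) 102.5
scene (452, 295, 188, 185) 4493.0
639 302 [1.147 0.341 0.06 ]
471 479 [ 1.09  -0.157  0.06 ]
452 479 [ 1.07  -0.175  0.06 ]
505 406 [ 1.069 -0.019  0.06 ]
619 295 [1.113 0.334 0.06 ]
scene (506, 287, 14, 10) 91.5
scene (530, 260, 13, 10) 79.0
scene (307, 239, 152, 105) 6261.0
458 271 [0.86  0.192 0.06 ]
373 343 [ 0.844 -0.055  0.06 ]
307 294 [ 0.687 -0.044  0.06 ]
379 242 [0.7   0.158 0.06 ]
423 239 [0.76  0.225 0.06 ]
scene (554, 233, 13, 9) 65.0
scene (177, 211, 10, 8) 52.0
scene (576, 208, 12, 8) 63.5
scene (292, 188, 10, 8) 47.0
scene (265, 66, 114, 51) 955.0
side (523, 368, 117, 91) 1696.0
side (374, 365, 15, 10) 102.0
side (319, 299, 12, 10) 63.5
side (429, 272, 12, 10) 58.0
side (616, 260, 24, 40) 80.5
side (553, 255, 63, 58) 2224.0
side (195, 192, 119, 71) 3442.5
313 217 [ 0.685 -0.042  0.06 ]
233 262 [0.703 0.206 0.06 ]
195 233 [0.85  0.196 0.06 ]
272 192 [ 0.843 -0.055  0.06 ]
side (257, 160, 20, 12) 55.5
side (624, 35, 16, 41) 298.5
side (449, 31, 98, 25) 646.0
```

View pics/scene0z.png

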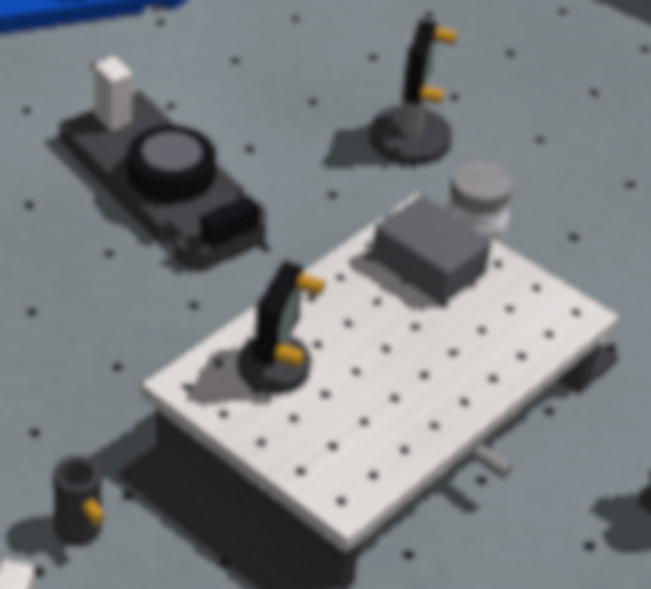

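View pics/side0z.png

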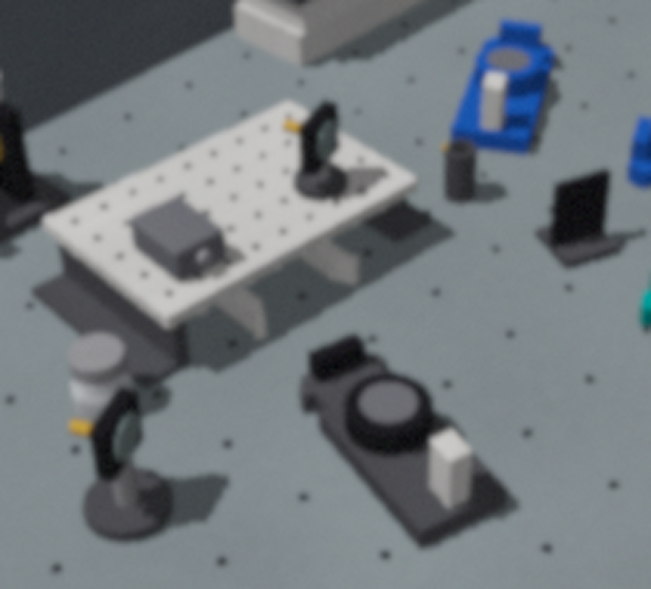

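```bash
python3 - <<'E'
from h import *
a=np.load('pics/scene0.png.npz');b=np.load('pics/side0.png.npz')
z=lambda o,u,v:(o[0]+(u+.5)/3.1-.5,o[1]+(v+.5)/3.1-.5)
S=(260,170);D=(180,160)
for n,p,q,h in(('htop',(113,68),(450,445),.064),('puck',(176,153),(388,402),.04),('mirbase',(411,134),(128,503),.01),
 ('beamtop',None,(580,208),.04),('post',(78,470),(461,152),.05)):
    if p:print(n,ray(a,*z(S,*p),h).round(4),end=' ')
    print(n,ray(b,*z(D,*q),h).round(4))
c=np.array([ray(a,*x,.06) for x in((307,294),(373,343),(458,271))]);print(c.round(4))
print(np.linalg.norm(c[0]-c[1]))
w=np.load('pics/wrist0.png.npz');print(w['ext'].round(3),w['mtx'])
E
```

```text
htop [0.4697 0.1669 0.064 ] htop [0.4681 0.1694 0.064 ]
puck [0.5449 0.148  0.04  ] puck [0.5411 0.1483 0.04  ]
mirbase [0.6327 0.3058 0.01  ] mirbase [0.6258 0.3124 0.01  ]
beamtop [ 0.5765 -0.1221  0.04  ]
post [ 0.6955 -0.1118  0.05  ] post [ 0.6897 -0.1071  0.05  ]
[[ 0.6872 -0.044   0.06  ]
 [ 0.8441 -0.055   0.06  ]
 [ 0.8602  0.1915  0.06  ]]
0.15726458293116763
[[-0.001 -0.947 -0.322  0.083]
 [ 1.    -0.001  0.    -0.001]
 [-0.    -0.322  0.947 -0.123]
 [ 0.     0.     0.     1.   ]] [[418.50428947   0.         326.96437802]
 [  0.         418.50428947 243.10374538]
 [  0.           0.           1.        ]]
```

>>> move_arm(
  commands=[
    [[0.9,0.9,0],[0,0,1],1],
    [[0.9,0.9,0],[0,0,1],1],
    [[0.9,0.9,0],[0,0,1],1],
    [[0.9,0.9,0],[0,0,1],1],
    [[0.9,0.9,0],[0,0,1],1],
  ],
)

```text
clock: 0.65
tcp_pos: [0.3524, -0.3694, 0.2502]
orientation: [-0.0, 0.875, 0.485, 0.0]
wrist_force: [0.6, -1.7, -1.2]
finger_gap: 0.0853
```

>>> move_arm(
  commands=[
    [[0.9,0.9,0],[0,0,1],1],
    [[0.8,0.9,0],[0,0,1],1],
    [[0.6,1,0],[0,0,1],1],
    [[0.2,1,0],[0,0,1],1],
    [[0,1,0],[0,0,1],1],
  ],
)

```text
clock: 1.15
tcp_pos: [0.4518, -0.1779, 0.2498]
orientation: [-0.0, 0.655, 0.755, 0.0]
wrist_force: [0.9, 0.1, 0.1]
finger_gap: 0.0855
```

>>> move_arm(
  commands=[
    [[0,1,0],[0,0,1],1],
    [[0,1,0],[0,0,1],1],
    [[0,1,0],[0,0,1],1],
    [[0,1,0],[0,0,1],1],
    [[0,0.9,0],[0,0,1],1],
  ],
)

```text
clock: 1.65
tcp_pos: [0.4504, 0.0181, 0.2502]
orientation: [-0.0, 0.358, 0.934, 0.0]
wrist_force: [0.9, 0.8, -0.4]
finger_gap: 0.0859
```

>>> move_arm(
  commands=[
    [[0.1,0.9,-0.4],[0,0,0.9],1],
    [[0.1,0.9,-0.4],[0,0,0.9],1],
    [[0.1,0.9,-0.4],[0,0,0.9],1],
    [[0.1,1,-0.4],[0,0,0.66],1],
    [[0,0,0],[0,0,0],1],
  ],
)

```text
clock: 2.15
tcp_pos: [0.4654, 0.1678, 0.1839]
orientation: [-0.002, 0.131, 0.991, 0.0]
wrist_force: [-0.9, -0.6, 0.4]
finger_gap: 0.0852
```

```bash
python3 - <<'E'
from h import *
snap('wrist','w1.png');s=env.get_state();print(s['tcp_pos'],s['orientation'])
E
```

```text
[0.46570422 0.16608174 0.18482166] [-1.39921700e-03  1.32237067e-01  9.91217038e-01 -4.28639681e-04]
```

View pics/w1.png

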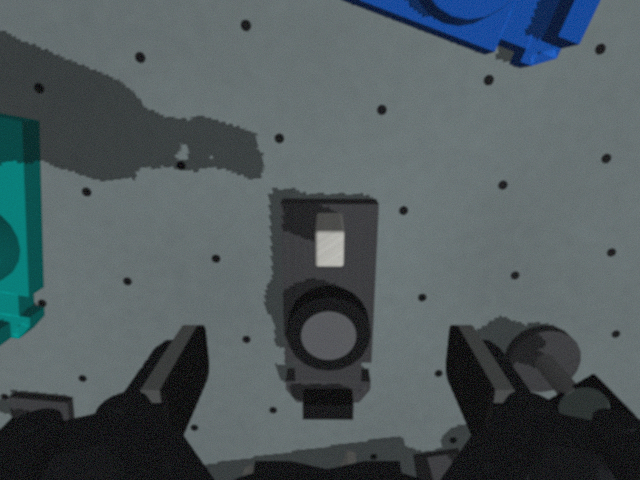

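The wrist view shows the dark head with its handle top at (330,249), puck top at (329,335), tail edge from (283,200) to (378,200), and the nose block at (328,404).

```bash
cat >> h.py <<'E'
from scipy.spatial.transform import Rotation as R
def wd(f):
    d=dict(np.load('pics/'+f+'.npz'));q=d['q'];T=np.eye(4);T[:3,:3]=R.from_quat([q[1],q[2],q[3],q[0]]).as_matrix();T[:3,3]=d['p']
    d['ext']=np.linalg.inv(T@d['ext']);return d
E
python3 - <<'E'
from h import *
d=wd('w1.png')
f=d['frame'];h=cv2.cvtColor(f,cv2.COLOR_RGB2HSV)
m=np.zeros((480,640),np.uint8);m[215:275,305:355]=(h[215:275,305:355,2]>150)
ys,xs=np.nonzero(m);print(xs.min(),xs.max(),ys.min(),ys.max())
u,v=xs.mean(),ys.mean();H=ray(d,u,v,.064)
g=cv2.cvtColor(f,cv2.COLOR_RGB2GRAY);m=np.zeros((480,640),np.uint8);m[305:362,295:362]=(g[305:362,295:362]>70)
n,l,st,c=cv2.connectedComponentsWithStats(m);print(st[1:],c[1:])
P=ray(d,329,335,.04)
print('handle',H,'puck',P)
t1=ray(d,283,200,.018);t2=ray(d,378,201,.018);print(t1,t2,np.linalg.norm(t1-t2))
print('yaw',np.arctan2(*(P-H)[[1,0]]),np.arctan2(-(t2-t1)[0],(t2-t1)[1]),np.linalg.norm(P-H))
for x in((316,231),(344,231),(344,267),(316,267)):print(ray(d,*x,.064))
E
```

```text
317 343 232 265
[[ 301  312   55   48 2038]] [[328.26790972 335.15996075]]
handle [0.46820293 0.16979193 0.064     ] puck [0.54065507 0.15005251 0.04      ]
[0.44033796 0.14340751 0.018     ] [0.45840831 0.20787768 0.018     ] 0.06695476796221905
yaw -0.2659917973259368 -0.27327775183622577 0.07883499616853526
[0.45513791 0.16462797 0.064     ]
[0.45954843 0.18104175 0.064     ]
[0.48233375 0.17523271 0.064     ]
[0.47779349 0.15833352 0.064     ]
```

>>> move_arm(
  commands=[
    [[0,0.1,-0.9],[0,0,-0.05],1],
    [[0.05,0,-0.9],[0,0,0],1],
    [[0,0,-0.9],[0,0,0],1],
    [[0,0,0],[0,0,0],1],
  ],
)

```text
clock: 2.6
tcp_pos: [0.4653, 0.1666, 0.0747]
orientation: [-0.004, 0.139, 0.99, -0.001]
wrist_force: [-0.9, -0.1, 0.3]
finger_gap: 0.0858
```

```bash
python3 - <<'E'
from h import *
snap('wrist','w2.png')
im=cv2.imread('pics/side0.png')[220:290,230:320]
cv2.imwrite('pics/sr.png',cv2.resize(im,None,fx=8,fy=8,interpolation=cv2.INTER_CUBIC))
E
```

```text
(no output)
```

View pics/w2.png

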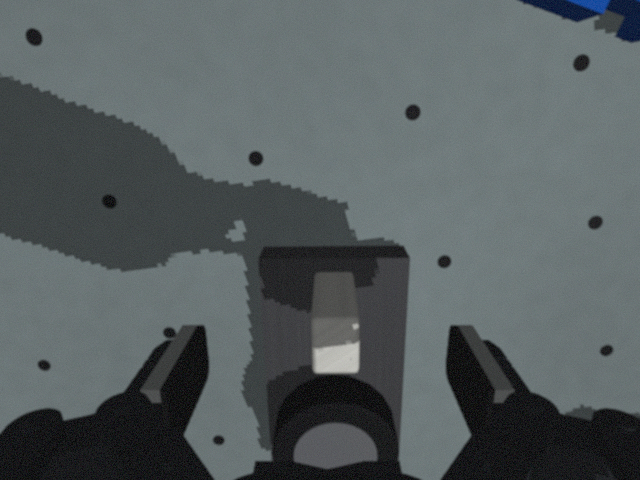

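View pics/sr.png

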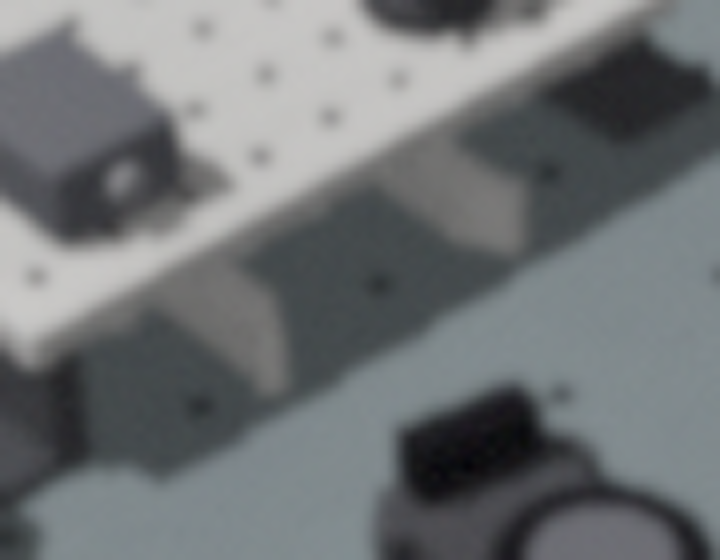

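```bash
python3 - <<'E'
from h import *
d=wd('w2.png');print(d['p'],d['q'])
print('handle',ray(d,336.5,345,.064), [ray(d,*x,.064).round(4) for x in((313,317),(360,317),(360,373),(313,373))])
b=np.load('pics/side0.png.npz')
y=-.072;C=np.array([.772,.0755,0])
for u,v,z in((265,390,0),(290,387,0),(283,312,.022),(240,265,.022),(500,255,0),(525,245,0),(525,180,.022),(475,130,.022)):
    p=ray(b,230+(u+.5)/8-.5,220+(v+.5)/8-.5,z);q=R.from_euler('z',-y).apply(p-C);print(z,p.round(4),'bridge frame',q.round(4))
a=np.load('pics/scene0.png.npz')
E
```

```text
[0.46532639 0.16657035 0.07466363] [-0.00395928  0.13867197  0.99032937 -0.00146562]
handle [0.46779036 0.17045223 0.064     ] [array([0.4544, 0.1654, 0.064 ]), array([0.459 , 0.1817, 0.064 ]), array([0.4819, 0.1757, 0.064 ]), array([0.477 , 0.1587, 0.064 ])]
0 [ 0.6907  0.1314 -0.    ] bridge frame [-0.0851  0.0499 -0.    ]
0 [ 0.6862  0.1255 -0.    ] bridge frame [-0.0892  0.0437 -0.    ]
0.022 [0.6929 0.1202 0.022 ] bridge frame [-0.0821  0.0389  0.022 ]
0.022 [0.7179 0.1137 0.022 ] bridge frame [-0.0567  0.0342  0.022 ]
0 [0.6822 0.0391 0.    ] bridge frame [-0.0869 -0.0428  0.    ]
0 [0.6798 0.0304 0.    ] bridge frame [-0.0887 -0.0517  0.    ]
0.022 [0.6828 0.0268 0.022 ] bridge frame [-0.0855 -0.055   0.022 ]
0.022 [0.7115 0.0189 0.022 ] bridge frame [-0.0563 -0.0608  0.022 ]
```

>>> move_arm(
  commands=[
    [[0.07,0.08,-0.35],[0,0,0],1],
    [[0,0,-0.35],[0,0,0],1],
    [[0,0,0],[0,0,0],1],
  ],
)

```text
clock: 2.95
tcp_pos: [0.4722, 0.171, 0.0513]
orientation: [0.0, 0.138, 0.99, 0.0]
wrist_force: [-0.4, -0.8, 0.1]
finger_gap: 0.0858
```

>>> move_arm(
  commands=[
    [[0,0,0],[0,0,0],0],
    [[0,0,0],[0,0,0],-0.4],
    [[0,0,0],[0,0,0],-1],
    [[0,0,0],[0,0,0],-1],
    [[0,0,0],[0,0,0],-1],
  ],
  newtons=30,
)

```text
clock: 3.45
tcp_pos: [0.472, 0.1713, 0.0509]
orientation: [0.0, 0.138, 0.99, -0.0]
wrist_force: [-1.2, -1.1, 2.7]
finger_gap: 0.0174
```

>>> move_arm(
  commands=[
    [[0,0,0],[0,0,0],-1],
    [[0,0,0],[0,0,0],-1],
    [[0,0,0],[0,0,0],-1],
  ],
)

```text
clock: 3.75
tcp_pos: [0.472, 0.1714, 0.0509]
orientation: [0.0, 0.138, 0.99, -0.0]
wrist_force: [-1.0, -1.6, 6.2]
finger_gap: 0.0181
```

```bash
python3 - <<'E'
from h import *
snap('wrist','w3.png');print(env.get_state())
E
```

```text
{'clock': 3.8, 'joint_pos': array([ 1.88512204e-01,  3.28695908e-01, -4.60046321e-01,  7.81309555e-01,
       -4.78661767e-04,  4.64747979e-01]), 'qvel': array([ 0.00069188, -0.0001208 ,  0.00082195,  0.00095412, -0.00074801,
        0.00113658]), 'tau': array([  0.50202208, -40.34359932,  22.96301007,  -0.59745809,
         0.38935147,   0.04366225]), 'tcp_pos': array([0.47197825, 0.17134861, 0.05089833]), 'orientation': array([ 4.29378867e-04,  1.37679245e-01,  9.90476769e-01, -1.07232827e-04]), 'wrist_force': array([-0.40834661, -0.94895078,  5.85918945]), 'ft_torque': array([-0.35760966,  0.23250367,  0.06216316]), 'finger_gap': 0.017982333144798003}
```

View pics/w3.png

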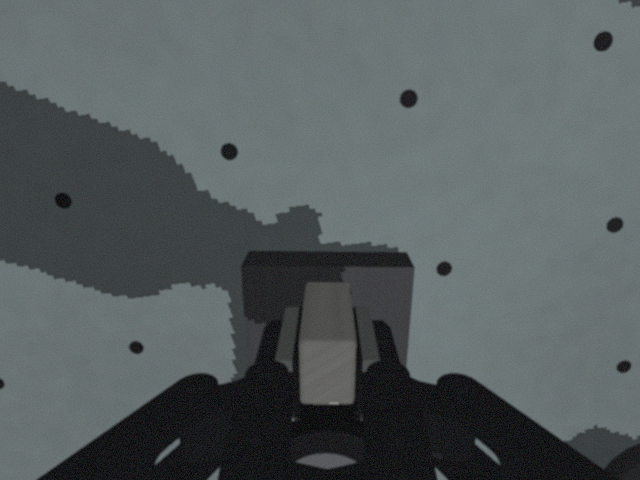

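```bash
python3 - <<'E'
from h import *
d=wd('w3.png')
print('handle',ray(d,328,372,.064), [ray(d,*x,.064).round(4) for x in((300,340),(356,340),(356,404),(300,404))])
t1=ray(d,244,267,.018);t2=ray(d,413,267,.018);print(t1,t2,np.linalg.norm(t1-t2),np.arctan2(-(t2-t1)[0],(t2-t1)[1]))
print((t1+t2)/2+.018*np.array([np.cos(.277),-np.sin(.277),0]))
E
```

```text
handle [0.46836352 0.17371676 0.064     ] [array([0.4551, 0.1687, 0.064 ]), array([0.4597, 0.1849, 0.064 ]), array([0.4824, 0.179 , 0.064 ]), array([0.4775, 0.1618, 0.064 ])]
[0.44348123 0.14584865 0.018     ] [0.46199543 0.21105344 0.018     ] 0.06778230012764962 -0.2766578730305286
[0.47005217 0.17352856 0.018     ]
```

>>> move_arm(
  commands=[
    [[0,0,0.01],[0,0,0],-1],
    [[0,0,0],[0,0,0],-1],
  ],
)

```text
clock: 4.0
tcp_pos: [0.472, 0.1714, 0.0509]
orientation: [0.0, 0.138, 0.99, -0.0]
wrist_force: [-0.7, -1.5, 3.4]
finger_gap: 0.0175
```

>>> move_arm(
  commands=[
    [[0.1,-0.2,0.005],[0,0,0.15],-1],
    [[0.1,-0.2,0],[0,0,0.15],-1],
    [[0.1,-0.2,0],[0,0,0.15],-1],
    [[0.1,-0.2,0],[0,0,0.15],-1],
    [[0.1,-0.2,0],[0,0,0.15],-1],
  ],
)

```text
clock: 4.5
tcp_pos: [0.4913, 0.132, 0.0509]
orientation: [-0.0, 0.085, 0.996, 0.001]
wrist_force: [-1.5, 2.6, 3.5]
finger_gap: 0.0176
```

>>> move_arm(
  commands=[
    [[0.1,-0.2,0],[0,0,0.15],-1],
    [[0.1,-0.2,0],[0,0,0.15],-1],
    [[0.1,-0.2,0],[0,0,0.15],-1],
    [[0.1,-0.2,0],[0,0,0.15],-1],
    [[0,0,0],[0,0,0],-1],
  ],
)

```text
clock: 5.0
tcp_pos: [0.5082, 0.099, 0.0509]
orientation: [0.0, 0.044, 0.999, 0.0]
wrist_force: [0.9, -1.8, 2.0]
finger_gap: 0.0176
```

```bash
python3 - <<'E'
from h import *
for n in('scene','side','wrist'): snap(n,n+'4.png')
s=env.get_state();print(s['tcp_pos'],s['orientation'],s['wrist_force'])
for n,(x,y,w,h) in (('scene',(280,180,140,110)),('side',(220,200,160,120))):
    im=cv2.imread(f'pics/{n}4.png')[y:y+h,x:x+w]
    cv2.imwrite(f'pics/{n}4z.png',cv2.resize(im,None,fx=5,fy=5,interpolation=cv2.INTER_CUBIC))
E
```

```text
[0.50798288 0.09937532 0.05090299] [ 3.21652432e-04  4.43271666e-02  9.99016999e-01 -1.83929388e-04] [ 0.89427615 -1.46270289  0.46558993]
```

View pics/scene4z.png

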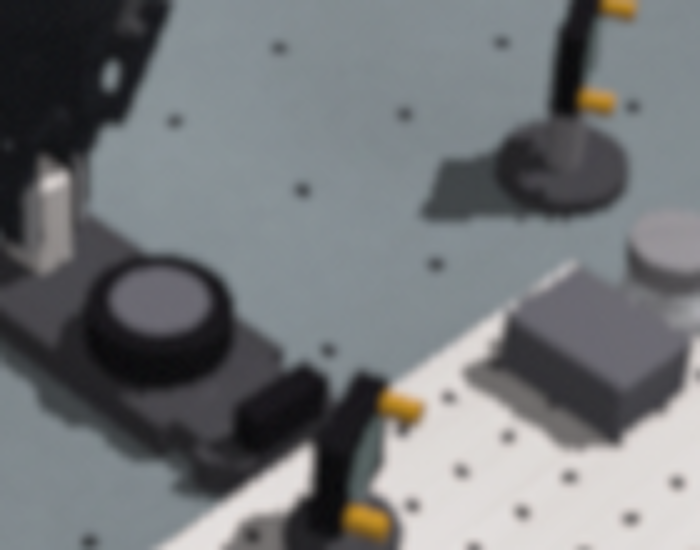

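View pics/side4z.png

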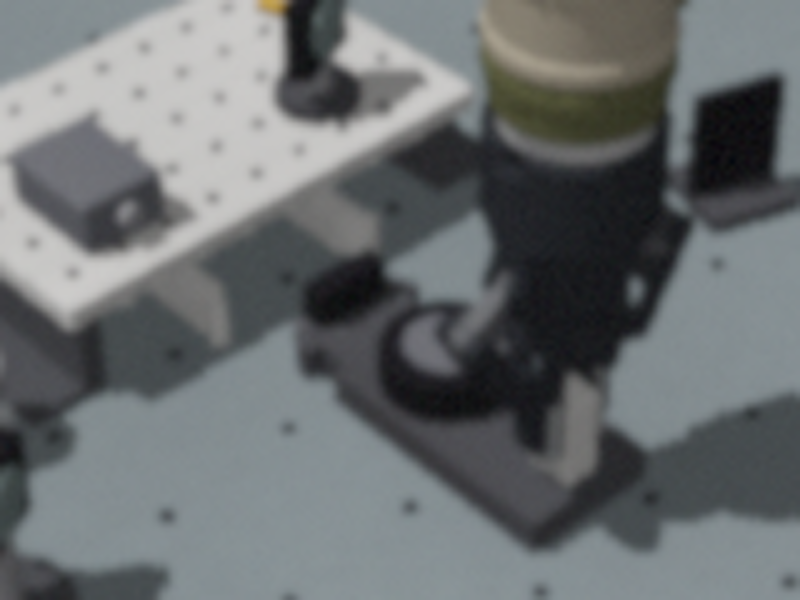

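View pics/wrist4.png

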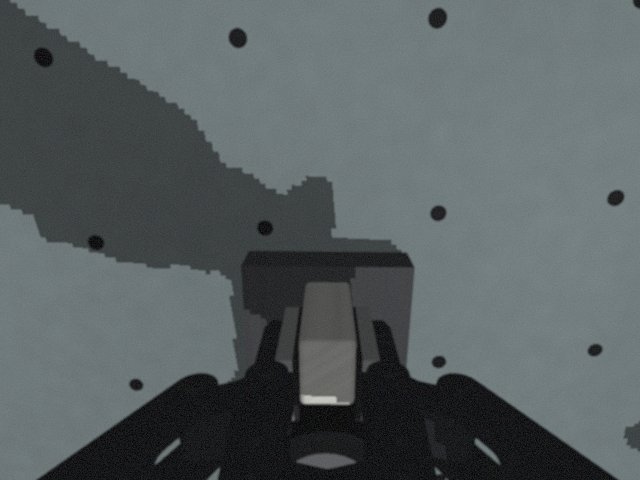

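```bash
python3 - <<'E'
from h import *
def lines(n,seg,z=.06):
    # sub-pixel edge along seg: max gradient along normal
    d=np.load(f'pics/{n}0.png.npz');g=cv2.GaussianBlur(cv2.cvtColor(d['frame'],cv2.COLOR_RGB2GRAY),(0,0),.8).astype(np.float32)
    a,b=map(lambda s:np.array(s,float),seg);t=(b-a)/np.linalg.norm(b-a);nn=np.array([-t[1],t[0]])
    pts=[]
    for s in np.linspace(.05,.95,60):
        c=a+s*(b-a);o=np.arange(-4,4.01,.1);q=c+o[:,None]*nn
        v=cv2.remap(g,q[:,0].astype(np.float32)[None],q[:,1].astype(np.float32)[None],1)[0]
        k=np.argmax(abs(np.gradient(v)));
        if 3<k<len(o)-4: pts.append(q[k])
    pts=np.array(pts);w=np.array([ray(d,*p,z)[:2] for p in pts]).astype(np.float32)
    vx,vy,x0,y0=cv2.fitLine(w,cv2.DIST_HUBER,0,.001,.001).ravel();
    r=np.abs((w[:,0]-x0)*vy-(w[:,1]-y0)*vx);print(n,seg,'dir',vx,vy,'pt',x0,y0,'res',np.median(r),len(w))
    return
lines('side',((313,217),(233,262)))
lines('side',((313,217),(272,192)))
lines('side',((233,262),(195,233)))
lines('side',((272,192),(195,233)))
lines('scene',((307,294),(373,343)))
lines('scene',((373,343),(458,271)))
lines('scene',((307,294),(394,230)))
lines('scene',((458,271),(423,239)))
E
```

```text
side ((313, 217), (233, 262)) dir 0.08152221 0.9966715 pt 0.6913404 0.08791492 res 0.000792127 54
side ((313, 217), (272, 192)) dir 0.9965856 -0.08256609 pt 0.7542089 -0.05034981 res 0.0014119197 50
side ((233, 262), (195, 233)) dir 0.9946945 -0.10287332 pt 0.77764034 0.20569877 res 0.0010887361 60
side ((272, 192), (195, 233)) dir 0.08686176 0.99622035 pt 0.8535253 0.07552749 res 0.0007031902 56
scene ((307, 294), (373, 343)) dir 0.99681854 -0.079704165 pt 0.76822436 -0.051798217 res 0.00043606502 60
scene ((373, 343), (458, 271)) dir 0.08676117 0.9962291 pt 0.85425097 0.060696226 res 0.000775512 59
scene ((307, 294), (394, 230)) dir 0.081764944 0.99665165 pt 0.6934341 0.07222149 res 0.000774525 54
scene ((458, 271), (423, 239)) dir 0.94939905 -0.31407234 pt 0.8184864 0.20068273 res 0.0019291304 33
```

```bash
python3 - <<'E'
from h import *
a=np.load('pics/scene4.png.npz')
print(ray(a,280+160.5/5-.5,180+299.5/5-.5,.04))
b=np.load('pics/side4.png.npz')
z=lambda u,v:(220+(u+.5)/5-.5,200+(v+.5)/5-.5)
for n,u,v,h in(('tailcorner L bottom',537,548,0),('connector top L front',308,283,.038),('conn topR',378,257,.038),('tail L top',537,522,.018),('tailR top',640,462,.018)):print(n,ray(b,*z(u,v),h))
# predicted
t=-.0887;x=np.array([np.cos(t),np.sin(t),0]);y=np.array([-np.sin(t),np.cos(t),0]);Hd=np.array([.508,.0994,0])-.003*x
for n,p in(('puck',.075*x),('tailL',-.018*x+.035*y),('tailR',-.018*x-.035*y),('nose',.152*x)):print(n,Hd+p)
E
```

```text
[0.58032668 0.09175935 0.04      ]
tailcorner L bottom [0.49215892 0.1310958  0.        ]
connector top L front [0.65691961 0.10171207 0.038     ]
conn topR [0.64581087 0.06610805 0.038     ]
tail L top [0.49128204 0.1329718  0.018     ]
tailR top [0.48117179 0.07488812 0.018     ]
puck [0.57971695 0.09302197 0.        ]
tailL [0.49018299 0.13612266 0.        ]
tailR [0.48398213 0.06639785 0.        ]
nose [0.65641424 0.08620102 0.        ]
```

>>> move_arm(
  commands=[
    [[0,-0.05,0],[0,0,0.04],-1],
    [[0.2,-0.017,0],[0,0,0],-1],
    [[0.2,-0.017,0],[0,0,0],-1],
    [[0.2,-0.017,0],[0,0,0],-1],
    [[0,0,0],[0,0,0],-1],
  ],
)

```text
clock: 5.65
tcp_pos: [0.5325, 0.0956, 0.0509]
orientation: [0.0, 0.041, 0.999, 0.0]
wrist_force: [1.6, 0.6, -0.4]
finger_gap: 0.0178
```

>>> move_arm(
  commands=[
    [[0.1,-0.008,0],[0,0,0],-1],
    [[0.1,-0.008,0],[0,0,0],-1],
    [[0.1,-0.008,0],[0,0,0],-1],
    [[0,0,0],[0,0,0],-1],
  ],
)

```text
clock: 6.05
tcp_pos: [0.5433, 0.0947, 0.0509]
orientation: [-0.0, 0.041, 0.999, 0.0]
wrist_force: [-1.4, -0.1, 5.1]
finger_gap: 0.018
```

```bash
python3 - <<'E'
from h import *
for n in('scene','side'): snap(n,n+'5.png')
s=env.get_state();print(s['tcp_pos'],s['orientation'],s['wrist_force'],s['ft_torque'])
for n,(x,y,w,h) in (('scene',(280,180,140,110)),('side',(220,200,160,120))):
    im=cv2.imread(f'pics/{n}5.png')[y:y+h,x:x+w]
    cv2.imwrite(f'pics/{n}5z.png',cv2.resize(im,None,fx=5,fy=5,interpolation=cv2.INTER_CUBIC))
E
```

```text
[0.5432514  0.09470149 0.05092068] [-2.51879147e-04  4.09164269e-02  9.99162529e-01  1.50860424e-04] [-1.68570245  0.40836029  3.68769468] [ 0.00645749  0.26253392 -0.0134726 ]
```

View pics/side5z.png

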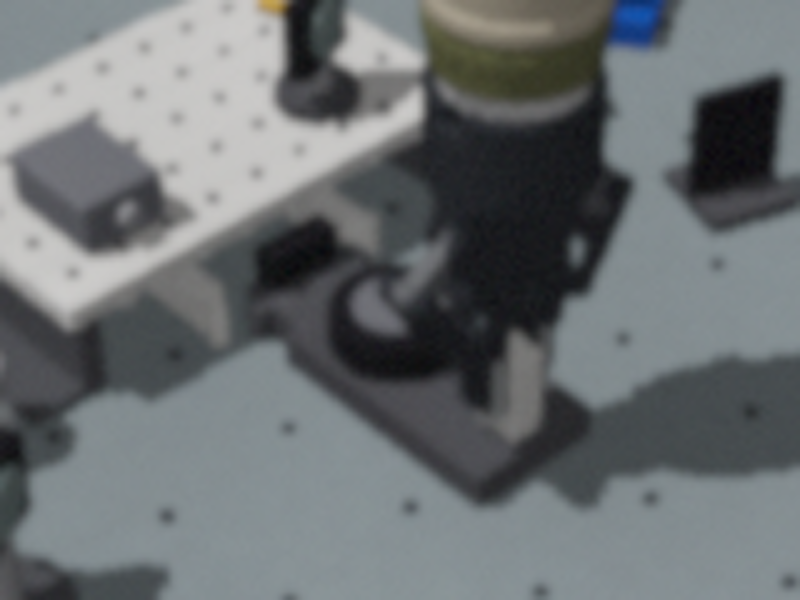

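>>> move_arm(
  commands=[
    [[0.1,0.017,0],[0,0,0],-1],
    [[0.1,-0.008,0],[0,0,0],-1],
    [[0,0,0],[0,0,0],-1],
  ],
)

```text
clock: 6.45
tcp_pos: [0.5516, 0.0949, 0.051]
orientation: [-0.0, 0.041, 0.999, 0.0]
wrist_force: [-1.9, 0.7, 4.1]
finger_gap: 0.0179
```

>>> move_arm(
  commands=[
    [[0.1,-0.008,0],[0,0,0],-1],
    [[0.1,-0.008,0],[0,0,0],-1],
    [[0,0,0],[0,0,0],-1],
  ],
)

```text
clock: 6.75
tcp_pos: [0.5597, 0.0942, 0.0509]
orientation: [-0.0, 0.041, 0.999, 0.0]
wrist_force: [-1.3, 0.0, 4.6]
finger_gap: 0.0179
```

```bash
python3 - <<'E'
from h import *
s=env.get_state();print(s['tcp_pos'],s['orientation'],s['wrist_force'],s['ft_torque'])
E
```

```text
[0.55970836 0.09423509 0.05091042] [-1.93279750e-05  4.10589870e-02  9.99156722e-01  6.88978296e-05] [-1.29430663  0.0330458   4.56398133] [-0.02030113  0.3015937   0.03704551]
```

>>> move_arm(
  commands=[
    [[0.1,-0.008,0],[0,0,0],-1],
    [[0.1,-0.008,0],[0,0,0],-1],
    [[0,0,0],[0,0,0],-1],
  ],
)

```text
clock: 7.05
tcp_pos: [0.5678, 0.0936, 0.0509]
orientation: [0.0, 0.041, 0.999, 0.0]
wrist_force: [-2.3, -0.2, 4.0]
finger_gap: 0.0178
```

>>> move_arm(
  commands=[
    [[0.1,-0.008,0],[0,0,0],-1],
    [[0.1,-0.008,0],[0,0,0],-1],
    [[0,0,0],[0,0,0],-1],
  ],
)

```text
clock: 7.35
tcp_pos: [0.5758, 0.0929, 0.0509]
orientation: [0.0, 0.041, 0.999, 0.0]
wrist_force: [-1.4, 0.1, 3.6]
finger_gap: 0.0176
```

```bash
python3 - <<'E'
from h import *
s=env.get_state();print(s['tcp_pos'],s['orientation'],s['wrist_force'],s['ft_torque'])
for n in('scene','side'): snap(n,n+'6.png')
for n,(x,y,w,h) in (('scene',(280,180,140,110)),('side',(220,200,160,120))):
    im=cv2.imread(f'pics/{n}6.png')[y:y+h,x:x+w]
    cv2.imwrite(f'pics/{n}6z.png',cv2.resize(im,None,fx=5,fy=5,interpolation=cv2.INTER_CUBIC))
E
```

```text
[0.57580992 0.09292953 0.05094421] [8.25064224e-05 4.10592278e-02 9.99156710e-01 4.84454756e-05] [-1.39073333  0.14079958  3.60887067] [0.06085026 0.30912438 0.00036633]
```

View pics/side6z.png

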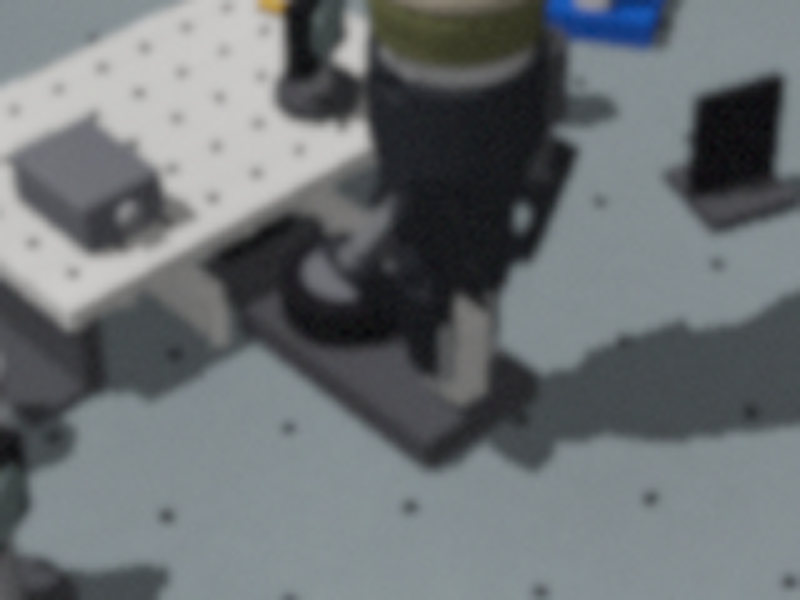

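>>> move_arm(
  commands=[
    [[0.1,-0.008,0],[0,0,0],-1],
    [[0.1,-0.008,0],[0,0,0],-1],
    [[0,0,0],[0,0,0],-1],
  ],
)

```text
clock: 7.75
tcp_pos: [0.5838, 0.0923, 0.0509]
orientation: [0.0, 0.041, 0.999, 0.0]
wrist_force: [-2.4, -0.2, 4.4]
finger_gap: 0.0179
```

>>> move_arm(
  commands=[
    [[0.05,-0.004,0],[0,0,0],-1],
    [[0.05,-0.004,0],[0,0,0],-1],
    [[0.05,-0.004,0],[0,0,0],-1],
    [[0,0,0],[0,0,0],-1],
  ],
)

```text
clock: 8.15
tcp_pos: [0.5893, 0.0919, 0.0509]
orientation: [-0.0, 0.041, 0.999, 0.0]
wrist_force: [-3.5, 0.6, 5.7]
finger_gap: 0.0177
```

>>> move_arm(
  commands=[
    [[0.05,-0.004,0],[0,0,0],-1],
    [[0.05,-0.004,0],[0,0,0],-1],
    [[0,0,0],[0,0,0],-1],
  ],
)

```text
clock: 8.45
tcp_pos: [0.5933, 0.0915, 0.0509]
orientation: [-0.0, 0.041, 0.999, 0.0]
wrist_force: [-3.2, 0.0, 5.8]
finger_gap: 0.0176
```

```bash
python3 - <<'E'
from h import *
s=env.get_state();print(s['tcp_pos'],s['orientation'],s['wrist_force'],s['ft_torque'])
E
```

```text
[0.59330495 0.09152766 0.05092981] [-2.81514490e-04  4.10524565e-02  9.99156952e-01  4.41871905e-05] [-3.17652806  0.02172573  5.77241358] [0.04665938 0.55376904 0.0485165 ]
```

>>> move_arm(
  commands=[
    [[0.05,-0.004,0.005],[0,0,0],-1],
    [[0.05,-0.004,0],[0,0,0],-1],
    [[0,0,0],[0,0,0],-1],
  ],
)

```text
clock: 8.75
tcp_pos: [0.5977, 0.0911, 0.0509]
orientation: [-0.0, 0.041, 0.999, 0.0]
wrist_force: [-2.0, 0.6, 3.3]
finger_gap: 0.0172
```

>>> move_arm(
  commands=[
    [[0.05,-0.004,0],[0,0,0],-1],
    [[0.05,-0.004,0],[0,0,0],-1],
    [[0,0,0],[0,0,0],-1],
  ],
)

```text
clock: 9.05
tcp_pos: [0.6021, 0.0908, 0.0509]
orientation: [0.0, 0.041, 0.999, 0.0]
wrist_force: [-1.3, 0.3, 1.4]
finger_gap: 0.0177
```

>>> move_arm(
  commands=[
    [[0.05,-0.004,0],[0,0,0],-1],
    [[0.05,-0.004,0],[0,0,0],-1],
    [[0,0,0],[0,0,0],-1],
  ],
)

```text
clock: 9.35
tcp_pos: [0.6058, 0.0904, 0.051]
orientation: [-0.0, 0.041, 0.999, -0.0]
wrist_force: [-2.8, -1.0, 1.1]
finger_gap: 0.0175
```

>>> move_arm(
  commands=[
    [[0.05,-0.004,0],[0,0,0],-1],
    [[0,0,0],[0,0,0],-1],
  ],
)

```text
clock: 9.55
tcp_pos: [0.6077, 0.0902, 0.0509]
orientation: [-0.0, 0.041, 0.999, -0.0]
wrist_force: [-3.1, 0.0, 2.3]
finger_gap: 0.0174
```

>>> move_arm(
  commands=[
    [[0.03,-0.0025,0],[0,0,0],-1],
    [[0.03,-0.0025,0],[0,0,0],-1],
    [[0,0,0],[0,0,0],-1],
  ],
)

```text
clock: 9.85
tcp_pos: [0.6095, 0.0902, 0.0509]
orientation: [-0.001, 0.041, 0.999, -0.0]
wrist_force: [-5.2, -0.9, 3.6]
finger_gap: 0.0177
```

>>> move_arm(
  commands=[
    [[0.03,-0.0025,0],[0,0,0],-1],
    [[0.03,-0.0025,0],[0,0,0],-1],
    [[0,0,0],[0,0,0],-1],
  ],
)

```text
clock: 10.15
tcp_pos: [0.6116, 0.09, 0.051]
orientation: [-0.001, 0.041, 0.999, 0.0]
wrist_force: [-5.3, -1.4, 2.7]
finger_gap: 0.0177
```

>>> move_arm(
  commands=[
    [[0.03,-0.0025,0],[0,0,0],-1],
    [[0.03,-0.0025,0],[0,0,0],-1],
    [[0,0,0],[0,0,0],-1],
  ],
)

```text
clock: 10.45
tcp_pos: [0.6139, 0.0898, 0.0509]
orientation: [-0.001, 0.041, 0.999, -0.0]
wrist_force: [-4.9, 0.2, 3.0]
finger_gap: 0.0176
```

>>> move_arm(
  commands=[
    [[0.025,-0.002,0],[0,0,0],-1],
    [[0,0,0],[0,0,0],-1],
  ],
)

```text
clock: 10.65
tcp_pos: [0.6153, 0.0897, 0.0509]
orientation: [-0.001, 0.041, 0.999, -0.0]
wrist_force: [-4.8, -0.2, 2.2]
finger_gap: 0.0177
```

>>> move_arm(
  commands=[
    [[0.025,-0.002,0],[0,0,0],-1],
    [[0,0,0],[0,0,0],-1],
  ],
)

```text
clock: 10.85
tcp_pos: [0.6168, 0.0896, 0.051]
orientation: [-0.0, 0.041, 0.999, -0.0]
wrist_force: [-3.3, -0.2, 2.1]
finger_gap: 0.0173
```

>>> move_arm(
  commands=[
    [[0.02,-0.0015,0],[0,0,0],-1],
    [[0,0,0],[0,0,0],-1],
  ],
)

```text
clock: 11.05
tcp_pos: [0.6178, 0.0895, 0.051]
orientation: [0.0, 0.041, 0.999, -0.0]
wrist_force: [-3.0, -0.4, 0.2]
finger_gap: 0.0174
```

>>> move_arm(
  commands=[
    [[0.02,-0.0015,0],[0,0,0],-1],
    [[0,0,0],[0,0,0],-1],
  ],
)

```text
clock: 11.25
tcp_pos: [0.6186, 0.0894, 0.051]
orientation: [0.0, 0.041, 0.999, -0.0]
wrist_force: [-2.9, -0.7, -0.8]
finger_gap: 0.0175
```

>>> move_arm(
  commands=[
    [[0.025,-0.002,-0.002],[0,0,0],-1],
    [[0,0,0],[0,0,0],-1],
  ],
)

```text
clock: 11.45
tcp_pos: [0.6196, 0.0893, 0.051]
orientation: [0.0, 0.041, 0.999, -0.0]
wrist_force: [-3.9, -2.0, -0.0]
finger_gap: 0.018
```

>>> move_arm(
  commands=[
    [[0.025,-0.002,0],[0,0,0],-1],
    [[0,0,0],[0,0,0],-1],
  ],
)

```text
clock: 11.65
tcp_pos: [0.6206, 0.0892, 0.051]
orientation: [0.0, 0.041, 0.999, -0.0]
wrist_force: [-2.2, -1.4, -0.3]
finger_gap: 0.0175
```

>>> move_arm(
  commands=[
    [[0.02,-0.0015,0],[0,0,0],-1],
    [[0,0,0],[0,0,0],-1],
  ],
)

```text
clock: 11.85
tcp_pos: [0.6214, 0.0892, 0.051]
orientation: [0.0, 0.041, 0.999, -0.0]
wrist_force: [-2.9, -0.4, -0.7]
finger_gap: 0.0176
```

>>> move_arm(
  commands=[
    [[0.025,-0.002,-0.002],[0,0,0],-1],
    [[0,0,0],[0,0,0],-1],
  ],
)

```text
clock: 12.05
tcp_pos: [0.6224, 0.0891, 0.051]
orientation: [0.0, 0.041, 0.999, -0.0]
wrist_force: [-2.7, -2.2, -1.0]
finger_gap: 0.0177
```

>>> move_arm(
  commands=[
    [[0.02,-0.0015,0],[0,0,0],-1],
    [[0,0,0],[0,0,0],-1],
  ],
)

```text
clock: 12.25
tcp_pos: [0.6231, 0.089, 0.0509]
orientation: [0.0, 0.041, 0.999, -0.0]
wrist_force: [-3.9, -1.3, -0.8]
finger_gap: 0.0176
```

>>> move_arm(
  commands=[
    [[0.02,-0.0015,0],[0,0,0],-1],
    [[0,0,0],[0,0,0],-1],
  ],
)

```text
clock: 12.45
tcp_pos: [0.624, 0.089, 0.051]
orientation: [0.0, 0.041, 0.999, -0.0]
wrist_force: [-3.3, -1.5, 0.1]
finger_gap: 0.0177
```

>>> move_arm(
  commands=[
    [[0.02,-0.0015,0],[0,0,0],-1],
    [[0,0,0],[0,0,0],-1],
  ],
)

```text
clock: 12.65
tcp_pos: [0.6249, 0.0889, 0.051]
orientation: [0.0, 0.041, 0.999, 0.0]
wrist_force: [-2.9, -2.1, 0.1]
finger_gap: 0.0174
```

>>> move_arm(
  commands=[
    [[0.02,-0.012,0],[0,0,0],-1],
    [[0,0,0],[0,0,0],-1],
  ],
)

```text
clock: 12.85
tcp_pos: [0.6262, 0.0887, 0.0509]
orientation: [0.001, 0.041, 0.999, 0.0]
wrist_force: [-0.7, -0.9, -2.2]
finger_gap: 0.0175
```

>>> move_arm(
  commands=[
    [[0.02,-0.002,0],[0,0,0],-1],
    [[0,0,0],[0,0,0],-1],
  ],
)

```text
clock: 13.05
tcp_pos: [0.6265, 0.0886, 0.051]
orientation: [0.0, 0.041, 0.999, 0.0]
wrist_force: [-2.4, -0.6, -1.3]
finger_gap: 0.0174
```

>>> move_arm(
  commands=[
    [[0.02,-0.002,0],[0,0,0],-1],
    [[0,0,0],[0,0,0],-1],
  ],
)

```text
clock: 13.25
tcp_pos: [0.6269, 0.0886, 0.0509]
orientation: [-0.0, 0.041, 0.999, 0.0]
wrist_force: [-4.0, -0.3, -0.1]
finger_gap: 0.0176
```

>>> move_arm(
  commands=[
    [[0.02,-0.002,0],[0,0,0],-1],
    [[0,0,0],[0,0,0],-1],
  ],
)

```text
clock: 13.45
tcp_pos: [0.6274, 0.0885, 0.0509]
orientation: [-0.0, 0.041, 0.999, 0.0]
wrist_force: [-5.7, 0.0, 0.7]
finger_gap: 0.0176
```

>>> move_arm(
  commands=[
    [[0.02,-0.002,0],[0,0,0],-1],
    [[0,0,0],[0,0,0],-1],
  ],
)

```text
clock: 13.65
tcp_pos: [0.6279, 0.0884, 0.051]
orientation: [-0.001, 0.041, 0.999, 0.0]
wrist_force: [-6.4, 0.6, 2.3]
finger_gap: 0.0176
```

>>> move_arm(
  commands=[
    [[0.02,-0.002,0],[0,0,0],-1],
    [[0,0,0],[0,0,0],-1],
  ],
)

```text
clock: 13.85
tcp_pos: [0.6283, 0.0883, 0.051]
orientation: [-0.001, 0.041, 0.999, 0.0]
wrist_force: [-7.9, -0.2, 3.3]
finger_gap: 0.0172
```

>>> move_arm(
  commands=[
    [[0.02,-0.002,0],[0,0,0],-1],
    [[0,0,0],[0,0,0],-1],
  ],
)

```text
clock: 14.05
tcp_pos: [0.6287, 0.0883, 0.051]
orientation: [-0.001, 0.041, 0.999, 0.0]
wrist_force: [-8.2, 0.3, 4.2]
finger_gap: 0.0176
```

>>> move_arm(
  commands=[
    [[0.02,-0.002,0],[0,0,0],-1],
    [[0,0,0],[0,0,0],-1],
  ],
)

```text
clock: 14.25
tcp_pos: [0.629, 0.0882, 0.0509]
orientation: [-0.002, 0.041, 0.999, 0.0]
wrist_force: [-9.7, 0.2, 4.8]
finger_gap: 0.0176
```

>>> move_arm(
  commands=[
    [[0.02,-0.002,0],[0,0,0],-1],
    [[0,0,0],[0,0,0],-1],
  ],
)

```text
clock: 14.45
tcp_pos: [0.6291, 0.0882, 0.0509]
orientation: [-0.002, 0.041, 0.999, 0.0]
wrist_force: [-11.4, 0.5, 5.8]
finger_gap: 0.0175
```

>>> move_arm(
  commands=[
    [[0.02,-0.002,0],[0,0,0],-1],
    [[0,0,0],[0,0,0],-1],
  ],
)

```text
clock: 14.65
tcp_pos: [0.6294, 0.0881, 0.0509]
orientation: [-0.003, 0.041, 0.999, 0.0]
wrist_force: [-13.6, -0.0, 7.3]
finger_gap: 0.0178
```

```bash
python3 - <<'E'
from h import *
for i in range(3):
    s=env.get_state();print(s['clock'],s['tcp_pos'],s['orientation'],s['wrist_force'],s['ft_torque']);eyes.read_camera('side')
E
```

```text
14.65 [0.62943553 0.08808715 0.05094217] [-2.91459266e-03  4.09189220e-02  9.99158219e-01  1.01423741e-05] [-13.63594828  -0.04566387   7.32490871] [-0.07727894  2.13504754 -0.07542994]
14.7 [0.62943972 0.088091   0.05095107] [-2.88533032e-03  4.08994973e-02  9.99159099e-01 -7.59809397e-06] [-13.46727148  -0.12954928   7.64222441] [-0.07837089  2.05304174 -0.16248654]
14.75 [0.62943671 0.08807473 0.0509552 ] [-2.88170883e-03  4.09391198e-02  9.99157487e-01  2.83719130e-06] [-12.53883463   0.02141237   7.68427682] [-0.10779178  2.13152354 -0.10088054]
```

>>> move_arm(
  commands=[
    [[0.012,-0.001,0],[0,0,0],-1],
    [[0,0,0],[0,0,0],-1],
    [[0,0,0],[0,0,0],-1],
  ],
)

```text
clock: 15.1
tcp_pos: [0.6296, 0.088, 0.0509]
orientation: [-0.003, 0.041, 0.999, -0.0]
wrist_force: [-14.5, -0.2, 7.5]
finger_gap: 0.0176
```

```bash
python3 - <<'E'
from h import *
for i in range(4):
    s=env.get_state();print(s['clock'],s['tcp_pos'],s['wrist_force'],s['ft_torque']);eyes.read_camera('side')
E
```

```text
15.1 [0.62963643 0.0880048  0.0509402 ] [-14.53589799  -0.24822494   7.5136219 ] [-0.1292286   2.22538392 -0.14546574]
15.15 [0.62964105 0.08798631 0.05094492] [-13.70435588   0.77163378   7.10283098] [-0.13625448  2.26272987 -0.15503996]
15.2 [0.62963018 0.08800359 0.05092334] [-13.69195117   0.12944039   8.11384849] [-0.14684219  2.20927296 -0.18424464]
15.25 [0.6296545  0.08797099 0.05094032] [-13.43701615   0.62408798   8.4916966 ] [-0.10078579  2.24511518 -0.14196746]
```

>>> move_arm(
  commands=[
    [[-0.015,0.001,0],[0,0,0],-1],
    [[-0.015,0.001,0],[0,0,0],-1],
    [[0,0,0],[0,0,0],-1],
  ],
)

```text
clock: 15.6
tcp_pos: [0.6296, 0.088, 0.051]
orientation: [-0.002, 0.041, 0.999, 0.0]
wrist_force: [-9.0, -0.1, 4.6]
finger_gap: 0.0178
```

>>> move_arm(
  commands=[
    [[-0.015,0.001,0],[0,0,0],-1],
    [[-0.015,0.001,0],[0,0,0],-1],
    [[0,0,0],[0,0,0],-1],
  ],
)

```text
clock: 15.9
tcp_pos: [0.6296, 0.088, 0.0509]
orientation: [-0.001, 0.041, 0.999, 0.0]
wrist_force: [-7.7, -1.1, 1.3]
finger_gap: 0.0176
```

>>> move_arm(
  commands=[
    [[-0.015,0.001,0],[0,0,0],-1],
    [[-0.015,0.001,0],[0,0,0],-1],
    [[0,0,0],[0,0,0],-1],
  ],
)

```text
clock: 16.2
tcp_pos: [0.6295, 0.0879, 0.051]
orientation: [-0.0, 0.041, 0.999, -0.0]
wrist_force: [-3.9, -1.0, 0.2]
finger_gap: 0.0176
```

>>> move_arm(
  commands=[
    [[-0.015,0.001,0],[0,0,0],-1],
    [[0,0,0],[0,0,0],-1],
  ],
)

```text
clock: 16.4
tcp_pos: [0.6294, 0.0878, 0.051]
orientation: [0.0, 0.041, 0.999, -0.0]
wrist_force: [-2.2, -2.7, -1.2]
finger_gap: 0.0178
```

>>> move_arm(
  commands=[
    [[-0.008,-0.012,0],[0,0,0],-1],
    [[0,0,0],[0,0,0],-1],
  ],
)

```text
clock: 16.6
tcp_pos: [0.6292, 0.0875, 0.051]
orientation: [0.001, 0.041, 0.999, 0.0]
wrist_force: [-0.4, -1.1, -2.7]
finger_gap: 0.0179
```

>>> move_arm(
  commands=[
    [[0,0,0],[0,0,0],-0.5],
    [[0,0,0],[0,0,0],0],
    [[0,0,0],[0,0,0],0.3],
    [[0,0,0],[0,0,0],0.3],
  ],
)

```text
clock: 17.0
tcp_pos: [0.6291, 0.0877, 0.0513]
orientation: [0.0, 0.041, 0.999, 0.0]
wrist_force: [0.3, -1.0, 0.2]
finger_gap: 0.0554
```

```bash
python3 - <<'E'
from h import *
s=env.get_state();print(s['tcp_pos'],s['wrist_force'],s['finger_gap'])
snap('wrist','w7.png')
E
```

```text
[0.62905328 0.08772237 0.05128188] [ 0.29625095 -1.01019041  0.21337161] 0.055401585993545284
```

View pics/w7.png

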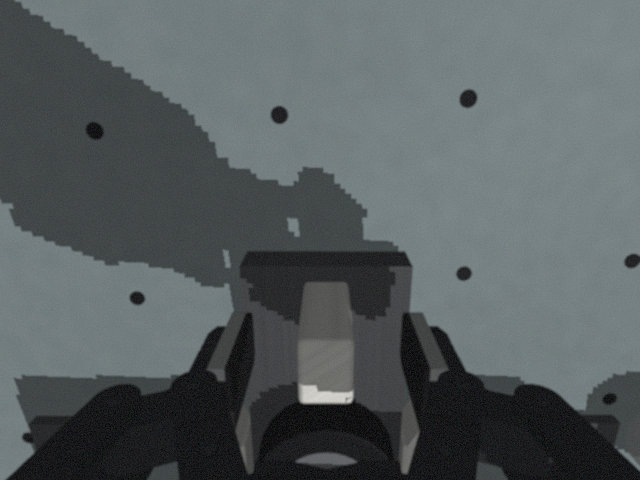

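After release, the handle top at (327,372) and the tail edge at row 252 are where they were when gripped, so the head didn't spring back. Now I'll retract straight up.

>>> move_arm(
  commands=[
    [[0,0,0.3],[0,0,0],0.3],
    [[0,0,0.6],[0,0,0],0.3],
    [[0,0,0.8],[0,0,0],0.3],
    [[0,0,0.8],[0,0,0],0.3],
    [[-0.3,0,0.8],[0,0,0],0.3],
  ],
)

```text
clock: 17.55
tcp_pos: [0.6176, 0.0875, 0.1852]
orientation: [0.001, 0.041, 0.999, 0.0]
wrist_force: [0.2, -0.0, 0.3]
finger_gap: 0.0555
```

>>> move_arm(
  commands=[
    [[-0.9,-0.6,0.3],[0,0,0],0.3],
    [[-0.9,-0.9,0],[0,0,0],0.3],
    [[-0.9,-0.9,0],[0,0,0],0.3],
    [[-0.5,-0.9,0],[0,0,0],0.3],
    [[0,-0.9,0],[0,0,0],0.3],
  ],
)

```text
clock: 18.05
tcp_pos: [0.4871, -0.0796, 0.1964]
orientation: [-0.0, 0.041, 0.999, 0.0]
wrist_force: [1.4, 0.7, -0.3]
finger_gap: 0.0553
```

```bash
python3 - <<'E'
from h import *
for n in('scene','side'): snap(n,n+'8.png')
for n,(x,y,w,h) in (('scene',(270,150,200,150)),('side',(180,160,200,150))):
    im=cv2.imread(f'pics/{n}8.png')[y:y+h,x:x+w]
    cv2.imwrite(f'pics/{n}8z.png',cv2.resize(im,None,fx=4,fy=4,interpolation=cv2.INTER_CUBIC))
E
```

```text
(no output)
```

View pics/scene8z.png

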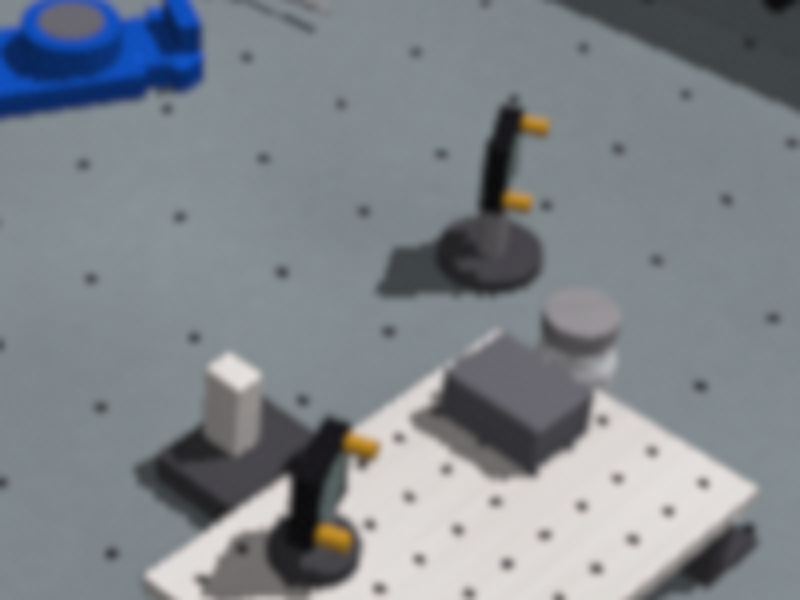

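View pics/side8z.png

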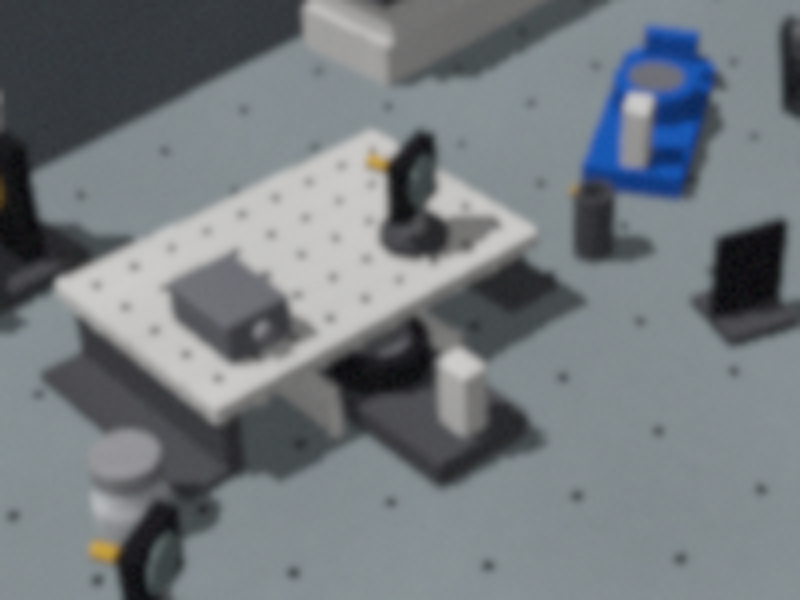

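```bash
python3 - <<'E'
from h import *
a=np.load('pics/scene8.png.npz');b=np.load('pics/side8.png.npz')
print(ray(a,270+233/4-.4,150+371/4-.4,.064),ray(b,180+462/4-.4,160+363/4-.4,.064),'expected ~(.626,.088)')
snap('scene','scene9.png')
c=np.load('pics/scene9.png.npz');z=np.load('pics/scene0.png.npz')
print('settle diff',np.abs(c['frame'][230:290,300:345].astype(int)-a['frame'][230:290,300:345]).max())
df=(np.abs(c['frame'].astype(int)-z['frame']).max(2)>45).astype(np.uint8)
n,l,s,ce=cv2.connectedComponentsWithStats(df)
print([x.tolist() for x in s[1:] if x[4]>25])
E
```

```text
[0.62760921 0.08568105 0.064     ] [0.62578571 0.08745534 0.064     ] expected ~(.626,.088)
settle diff 3
[[56, 0, 51, 39, 1390], [131, 0, 10, 33, 189], [143, 0, 9, 19, 70], [153, 0, 75, 63, 2741], [34, 40, 53, 21, 350], [168, 55, 73, 160, 5807], [86, 67, 10, 11, 58], [158, 80, 23, 12, 95], [40, 88, 22, 26, 284], [124, 90, 55, 48, 1926], [109, 105, 7, 9, 26], [117, 119, 7, 40, 129], [126, 126, 8, 17, 27], [139, 135, 24, 23, 346], [0, 149, 53, 22, 379], [71, 167, 63, 22, 422], [0, 173, 33, 26, 259], [4, 185, 145, 56, 4309], [291, 188, 11, 8, 51], [275, 195, 71, 62, 2129], [0, 243, 181, 86, 6688], [304, 253, 44, 29, 615]]
```

Both views put the handle at the caught position, and the head is stationary. In the scene view nothing near the dock changed except the head. I'm handing in now.

```bash
python3 -c "
from h import *
print(job.hand_in())"
```

```text
the job is handed in; nothing more can be done
None
```

The detector head is in its dock and caught by the spring catch, and the job is handed in at about 18 s of the 64 s allowed.

- **Pressing home:** I gripped the handle and slid the head flat between the rails under the bridge. I then pushed in steps of under 1 mm until the push read about 14 N (peak reading 14.5 N).
- **Catch:** I backed the push off to about zero while still holding the handle. The tool moved back only about 0.4 mm. An uncaught head would have sprung back about 3 mm.
- **After letting go:** The gripper opened with almost no force and was lifted clear. The scene and side views put the handle at (0.628, 0.086) and (0.626, 0.087) m, against about (0.626, 0.088) m when caught. Two pictures taken in sequence after release showed no movement.
- **Bystanders:** Before-and-after scene pictures showed changes only where the head, the arm and its shadow had been. I saw no sign of the head touching the bridge, and side forces stayed under about 3 N.
- **Disagreements:** The side camera's y readings were about 2 to 5 mm low, which I allowed for when lining up. I felt no clear snap during the push, so the back-off test is my evidence that it caught. Pad travel was not measured directly; judging from the push, the pad was not crushed.

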